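# Hold the pellet gate open over a fresh net pot

### The job

Lift the top net pot off the nested stack and hang it upright in the round hole of the pellet filler's holder, at the foot of the chute, and let go of it. Only then pull the hopper's spring-return gate out by its upright handle plate until the plate is in line with the two pointers on the rails, and keep it there: finish while still holding the handle at the pointers, as the gate snaps shut when let go. Leave the other two pots stacked where they are, and do not disturb the seedling, the bottle or the brush.

Things in the scene. Friction and masses are not known exactly. Their poses are not given: they have to be found in the camera images.
- pot_top_collar (a point): Top one of three alike black net pots nested in a stack; 40 g, 62 mm high. Upper part: straight round collar, outside 64 mm wide, 26 mm high, wall 5.5 mm, open on top; below it a slatted cone, 36 mm high, 48 mm wide at the collar, 36 mm at the foot. Collar rests on the next pot's rim, cone inside it: lift 36 mm to clear. Point: on the axis, mid-collar, 13 mm below the rim; z up the axis.
- pot_mid_collar (a point): Middle pot of the stack, alike, 26 mm lower; same point of it. Stays in the stack.
- pot_low_collar (a point): Lowest pot, standing loose on the bench, alike; same point of it. Stays.
- filler: Pellet filler, fixed: dark base plate 100 x 450 mm, white hopper 118 mm square, top 248 mm above the bench, steel chute under it. Origin on the bench, under the machine; y runs along it from the pot holder (y = -145 mm) past the hopper (y = -54 to 64 mm) to the gate handle (y = 135 mm when shut); x across; z up.
- holder (a point): Centre of the 55 mm round hole in the 100 mm square holder plate, at its top face, 53 mm above the bench. A pot hangs here: cone through the hole, collar resting on the plate (mid-collar point 13 mm above this). The chute's lip ends about 7 mm from the hung pot's collar on the filler's +y side and rises above its rim. Axes as the filler's.
- gate: The hopper's gate: steel blade sliding out along filler +y, travel 0 (shut) to 90 mm. A spring pulls it shut: 3 N when shut, 1.1 N more per 10 mm (12 N at 75 mm). Origin on the blade's top face under the handle plate, 154 mm above the bench. Axes as the filler's.
- handle (a point): Grasp point on the gate's upright handle plate: 12 mm thick along the pull (y), 40 mm wide (x), mid-thickness and mid-width, 23 mm below the plate's top, 42 mm above the blade, 196 mm above the bench. Free gap to the hopper when shut: 65 mm. Axes as the filler's.
- marker: The mark: black clip fixed across the rails, with a pointer either side of the gate's path: 6 mm thick along y, 37 to 67 mm off the centre line, 166 mm above the bench; 45 to 75 mm beyond the shut handle along filler +y. Origin midway between the pointers, 140 mm above the bench; axes as the filler's. Handle is at the mark when handle has the same y along the filler as this origin.
- seedling: Bystander: pak choi seedling in a black pot 66 mm wide, 50 mm high, leaves to about 120 mm. Origin at its foot.
- bottle: Bystander: white bottle 64 mm wide, 160 mm high. Origin at its foot.
- brush: Bystander: hand brush lying on the bench beyond the filler. Origin at its underside's centre.
Not all that is in view belongs to the job. What is shaped like the part that bears pot_top_collar but yellow is not meant.

How it is judged:
On the way, in this order (a step that is already met when the one before it is completed fails the run):
1. the top pot is lifted clear of the stack (distance between pot_top_collar and pot_mid_collar above 0.065 m and distance of each of pot_mid_collar, pot_low_collar from where it was at the start of the episode below 0.03 m), for 0.1 s.
2. the pot hangs upright in the holder, let go, the gate still shut (horizontal distance between pot_top_collar and holder below 0.006 m and z of pot_top_collar in the frame of holder between 0.009 and 0.017 m and angle between pot_top_collar's own z axis and vertical below 0.1 rad and contact force between the fingers and pot_top below 0.1 N and linear speed of pot_top below 0.02 m/s and not (y of handle in the frame of filler above 0.145 m)), for 0.2 s.
3. the gate is pulled to the mark and held there (horizontal distance between pot_top_collar and holder below 0.006 m and z of pot_top_collar in the frame of holder between 0.009 and 0.017 m and angle between pot_top_collar's own z axis and vertical below 0.1 rad and y of handle in the frame of marker between -0.005 and 0.005 m and contact force between the fingers and gate above 2 N and linear speed of gate below 0.01 m/s), for 0.5 s.
At the end, for the whole second after the job is handed in: Fingers hold the gate still (over 2 N, under 10 mm/s), handle within 5 mm of the pointers along the pull; the pot hangs untouched in the holder, axis within 6 mm of the hole's, collar on the plate (4 mm), tilt under 0.1 rad; other pots and bystanders within 30 mm of their starts (all of step 3 and contact force between the fingers and pot_top below 0.1 N and linear speed of pot_top below 0.02 m/s and distance of each of pot_mid_collar, pot_low_collar, seedling, bottle, brush from where it was at the start of the episode below 0.03 m); the arm keeps its last pose, push and grip.
It fails at once if the gate is pulled open more than 15 mm while the pot is not in the holder (y of handle in the frame of filler above 0.15 m and not (horizontal distance between pot_top_collar and holder below 0.012 m and z of pot_top_collar in the frame of holder below 0.022 m)).
It fails at once if another pot is taken or knocked off the stack (distance of any of pot_mid_collar, pot_low_collar from where it was at the start of the episode above 0.04 m).
It fails at once if a bystander is disturbed (moved over 40 mm) (distance of any of seedling, bottle, brush from where it was at the start of the episode above 0.04 m).
It also fails if it takes over 64 s, if anything falls off the work surface, if the arm or the gripper's body presses on something with over 40 N, if the wrist force passes 120 N, or if a joint passes its speed limit or range.

### The arm

A 6-joint arm with a two-finger parallel gripper is mounted at the origin on the work surface. World frame = base frame: x ahead of the robot, y to its left, z up, the work surface at z = 0. Lengths are in m, angles in rad, forces in N, time in s.
With the tool pointing down it reaches from about 0.25 to 0.775 m from the base axis. Payload 4 kg.
Tool frame: the origin (TCP) lies between the finger pads; the fingertips stand 25 mm ahead of it and the grasp point (between the pads) lies 6 mm ahead of it (robot.tip_reach is the z of the fingertips in the tool frame, in m); z points along the fingers, y is the line along which they close (so a half turn about z gives the same grasp; the last joint's range is limited). The gripper opens to 94 mm and grips with 3 to 60 N. Pads are 16 mm wide; open, the fingers measure 119 mm over their backs; the gripper's body (75 mm by 177 mm) begins 78 mm behind the grasp point.
Start: joints at [1.106, 0.087, 1.371, -0, 1.684, -0.103], TCP at [0.195, 0.514, 0.231] pointing down, gripper open.
Joint ranges: [-3.1, 3.1], [-0.76, 2.03], [0.27, 2.55], [-1.08, 4.22], [0.17, 2.65], [-2.57, 2.57]. Speed limits (rad/s): [2.79, 2.79, 3.14, 3.14, 3.14, 3.14].

### API

Orientations are given as [roll, pitch, yaw] about the fixed x, y, z axes, in that order (R = Rz(yaw) Ry(pitch) Rx(roll)).
In Python, from bench import robot gives the robot as it stands. The module is installed in compiled form; this text tells all that it offers.
- The arm moves only by the shell command python3 -m handwheel 'ROWS'. ROWS is JSON, a list of rows, each a list of 3 entries, a list of its own where there are three numbers: the turn, a rotation vector about the world's x, y, z in units of 90 degrees (1.0 is 90 degrees), then the shift along the world's x, y, z in units of 0.05 m (1.0 is 0.05 m), then the closure, from 0 (fully open) to 1 (shut). A call has 1 to 5 rows; each row shifts and turns the commanded pose from where the row before left it; what a row does not reach is not made up. A row lasts 1/10 s, in which the tool goes at most 50 mm and 8.59 degrees, less where a joint would pass 70% of its speed; a pose out of reach is approached as far as the arm can. A call with a number of a shift or a turn outside -1 to 1 is refused whole. A call with a gripper value outside its range is refused whole. The fingers move at their own pace and stop on an object; the grip force is fixed at half the most. Time passes only in rows, so rows that do not move let the fingers close. It gives the time, the measured TCP pose, the force, the opening and the grip force at its end, in the units of the state.
- robot.get_obs(): the state, without advancing time (a new reading comes with each control period).
- robot.snapshot(name): name is "side" or "top" or "wrist"; returns (picture, depth): 384x512x3 uint8, red, green, blue; 384x512 float32, m along the optical axis (not along the pixel's ray), 0 where there is no reading.
- robot.calibration(name): a dict with "mtx" (3x3 intrinsics, pixels), "D" ([k1, k2, p1, p2, k3] as OpenCV has them; the pictures are not rectified), "extrinsics" (4x4, takes a point from camera to world coordinates); the wrist camera has in their place "hand_eye" (4x4, takes a point from camera to tool coordinates, whose origin is the TCP and whose axes are the flange's). Camera axes: x right, y down, z forward; pixel columns grow to the right and rows downward; lengths in m; the calibration is good to about 2 mm. A picture is of the moment at which its call begins: read the wrist's pose just before it. calibration takes no time and is no camera call.
- robot.close_job(): hands the job in; it is judged then, once.
Trained networks look in the newest picture that a camera, given by its name, has taken for a name from the list of things; names that differ only in an ending like _2 or _b are one class to them, and where a whole thing is asked for, a point or a joint stands for the part that bears it (a point fixed in the world has none). Each returns a list of dicts, best first, with "p" (0 to 1); they miss things now and then, are a little off and sometimes report something else, mostly with a low value. They report only what shows in the picture. A call takes as long as a camera call. They do not tell look-alikes from the thing itself.
- robot.boxes_of(query, camera): "bbox" ([left, top, right, bottom] in pixels, round what is visible of it).
The state is a dict: "time": time; "joint_positions": joint angles; "qvel": joint speeds; "joint_torque": joint torques, N m; "tool_pos": TCP position; "ee_rot": TCP orientation; "wrist_force": force on the tool from outside, world axes, zero at the start; "wrist_torque": the same for the moment, N m; "width": finger opening in m; "finger_force": force on a finger pad.
Only numpy, scipy, OpenCV 4.12 (cv2) and the standard library are available. Lean on these libraries where they do the work, as an engineer would, in place of code of your own. Each camera call takes 0.05 s, during which the arm holds its last target. There are 200 camera calls.

## Working session

There is one attempt and no reset: what is moved stays moved. The work goes in short steps, Python scripts to look and compute and a shell command to move; the robot and the scene stay as the last step left them, time stands still between calls to the robot, and variables do not carry over. Pictures are saved under pics/ and viewed, at most 10 in all, crops included, and the job is handed in when it is done.

```bash
mkdir -p pics; cat > h.py <<'E'
import numpy as np, cv2
from bench import robot
from scipy.spatial.transform import Rotation as R
def cam(n):
    c=robot.calibration(n); o=robot.get_obs()
    K=np.array(c["mtx"]);D=np.array(c["D"])
    if "extrinsics" in c: T=np.array(c["extrinsics"])
    else:
        W=np.eye(4);W[:3,:3]=R.from_euler('xyz',o["ee_rot"]).as_matrix();W[:3,3]=o["tool_pos"]
        T=W@np.array(c["hand_eye"])
    return K,D,T
def shot(n):
    k=cam(n); im,d=robot.snapshot(n); return k,im,d
def cloud(k,d):
    K,D,T=k; h,w=d.shape
    u,v=np.meshgrid(np.arange(w),np.arange(h))
    p=cv2.undistortPoints(np.stack([u,v],-1).reshape(-1,1,2).astype(np.float64),K,D).reshape(h,w,2)
    P=np.dstack([p*d[...,None],d]); X=P@T[:3,:3].T+T[:3,3]; X[d==0]=np.nan
    return X
def save(n,im): cv2.imwrite(n,im[...,::-1])
E
python3 - <<'E'
from h import *
ims=[]
for n in ["side","top"]:
    k,im,d=shot(n); X=cloud(k,d); np.savez(n+".npz",im=im,X=X)
    save(f"pics/{n}.png",im)
    print(n,k[2][:3,3].round(3))
    for q in ["pot_top_collar","filler","holder","gate","handle","marker","seedling","bottle","brush"]:
        for b in robot.boxes_of(q,n)[:3]:
            x=np.array(b["bbox"]).round().astype(int); c=X[(x[1]+x[3])//2,(x[0]+x[2])//2]
            print(q,round(b["p"],2),x,c.round(3))
print(robot.get_obs())
E
```

```text
side [0.397 0.698 0.93 ]
pot_top_collar 0.83 [283 131 308 154] [ 0.555 -0.336  0.081]
pot_top_collar 0.81 [245 152 271 177] [ 0.658 -0.306 -0.002]
pot_top_collar 0.79 [313 153 340 185] [ 0.455 -0.306  0.025]
filler 0.78 [227 168 312 367] [0.511 0.172 0.175]
holder 0.82 [227 170 314 366] [0.509 0.173 0.174]
gate 0.85 [250 237 289 276] [0.511 0.173 0.212]
marker 0.87 [219 290 292 319] [0.542 0.164 0.014]
seedling 0.62 [192 153 228 205] [ 0.75  -0.147  0.061]
bottle 0.73 [222 100 245 156] [ 0.74  -0.333  0.097]
brush 0.59 [141 261 187 339] [0.74  0.208 0.019]
top [ 0.476 -0.083  0.991]
pot_top_collar 0.98 [332 248 361 275] [ 0.454 -0.3    0.006]
pot_top_collar 0.76 [319 167 348 197] [ 0.657 -0.266  0.016]
pot_top_collar 0.73 [385 215 412 244] [ 0.537 -0.433  0.016]
holder 0.61 [104 193 299 259] [0.528 0.052 0.154]
holder 0.53 [112 199 120 259] [ 0.525  0.303 -0.   ]
holder 0.46 [138 216 221 241] [0.519 0.087 0.214]
gate 0.93 [136 217 224 240] [0.519 0.087 0.205]
gate 0.57 [355 124 392 160] [ 0.737 -0.345  0.113]
handle 0.9 [138 217 220 241] [0.517 0.087 0.215]
handle 0.2 [102 196 293 25
[... 297 characters left out ...]
joint_positions': array([ 1.10589072e+00,  8.71925815e-02,  1.37071575e+00,  4.34472949e-05,
        1.68365818e+00, -1.03105981e-01]), 'qvel': array([ 1.21523063e-03, -9.04448878e-04,  4.53135278e-04, -1.20274190e-03,
       -5.34871848e-05, -8.98822991e-05]), 'joint_torque': array([ 8.80206994e-05, -3.40046346e+01, -3.02611613e+01,  7.18632876e-02,
        2.35867174e-02, -1.40989522e-05]), 'tool_pos': array([0.19466761, 0.5143891 , 0.23050193]), 'ee_rot': array([ 3.14156221e+00, -4.02514286e-05,  2.77979792e+00]), 'wrist_force': array([-0.12658581, -0.22800266,  0.34301457]), 'wrist_torque': array([-0.02402045, -0.00085123, -0.052317  ]), 'finger_force': 0.0, 'width': 0.09408727810270429}
```

```bash
python3 - <<'E'
import cv2,numpy as np
a=cv2.imread("pics/top.png")[100:300,90:430];b=cv2.imread("pics/side.png")[90:380,120:360]
cv2.imwrite("pics/c1.png",cv2.resize(a,None,fx=2.3,fy=2.3,interpolation=3))
cv2.imwrite("pics/c2.png",cv2.resize(b,None,fx=2,fy=2,interpolation=3))
E
```

```text
(no output)
```

View pics/c1.png

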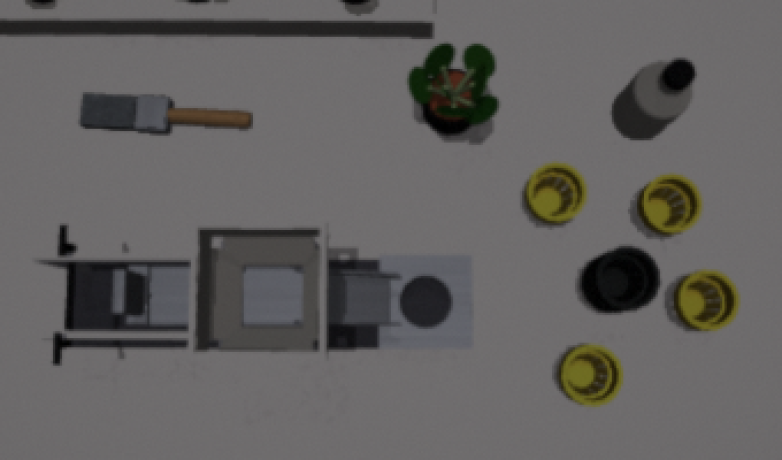

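View pics/c2.png

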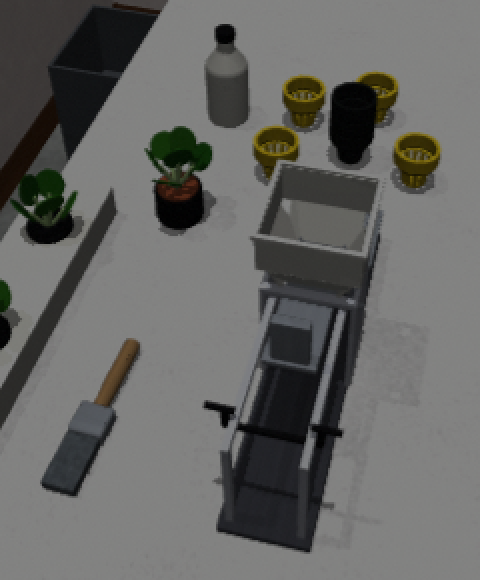

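The top view shows the black stack at full-frame pixel (360,222). Possible look-alikes are four yellow pots at (331,184), (381,189), (397,231) and (347,263), plus the black seedling pot at (286,145). Only the stack is a tall black column, and in the side view it is at (296,150). The filler's holder hole is at (275,231), the handle at about (146,227), and the pointers at (117,205) and (115,252). Filler +y points roughly along world +y.

```bash
cat > fit.py <<'E'
from h import *
from scipy.optimize import least_squares
def circ(p,r=None):
    c0=(p.max(0)+p.min(0))/2
    f=lambda q: np.hypot(*(p-q[:2]).T)-(q[2] if r is None else r)
    s=least_squares(f,list(c0)+([.03] if r is None else []),loss='soft_l1',f_scale=.002)
    return s.x.round(4),np.abs(s.fun).mean().round(4),len(p)
E
python3 - <<'E'
from fit import *
for n in ["top","side"]:
    z=np.load(n+".npz");X=z["X"];im=z["im"];x,y,h=X[...,0],X[...,1],X[...,2]
    P=X.reshape(-1,3);dark=(im.max(-1)<60)
    m=(h>.108)&(h<.122)&(abs(x-.56)<.07)&(abs(y+.35)<.08)&dark
    print(n,"rim",circ(X[m][:,:2]), circ(X[m][:,:2],.0305),np.median(h[m]), X[m].min(0),X[m].max(0))
    m=(h>.236)&(h<.258)&(y>-.1)&(y<.35)&(x>.35)&(x<.65)
    print("hopper",cv2.minAreaRect(X[m][:,:2].astype(np.float32)),np.median(h[m]))
    m=(h>.206)&(h<.226)&(y>.12)&(y<.4)&(x>.35)&(x<.65)
    print("handle",m.sum(),X[m].min(0),X[m].max(0),np.median(X[m],0))
    m=(h>.15)&(h<.172)&(y>.22)&(y<.4)&(x>.35)&(x<.65)&dark
    print("marker",m.sum(),X[m].min(0),X[m].max(0),np.median(X[m],0))
    m=(h>.045)&(h<.062)&(y>-.25)&(y<.1)&(x>.35)&(x<.65)
    print("plate",m.sum(),cv2.minAreaRect(X[m][:,:2].astype(np.float32)),np.median(h[m]))
z=np.load("top.npz");im=z["im"];g=im[200:262,245:300].max(-1)
X=z["X"];m=np.zeros(im.shape[:2],bool);m[200:262,255:300]=g[:,10:]<75
n,l,s,c=cv2.connectedComponentsWithStats(m.astype(np.uint8));
for i in range(1,n):
    if s[i,4]>50: print("hole",s[i],c[i])
# intersect pixel ray with z=.053
K,D,T=cam("top")
for i in range(1,n):
    if s[i,4]>50:
        q=cv2.undistortPoints(c[i].reshape(1,1,2),K,D).ravel();r=T[:3,:3]@[*q,1];t=(.053-T[2,3])/r[2];print((T[:3,3]+t*r).round(4))
E
```

```text
top rim (array([ 0.5491, -0.3148,  0.0293]), np.float64(0.0016), 206) (array([ 0.549 , -0.3147]), np.float64(0.0018), 206) 0.11278466297200312 [ 0.52031398 -0.3474979   0.10803004] [ 0.57876281 -0.28280463  0.1180048 ]
hopper ((0.5226136445999146, 0.03515416011214256), (0.11835092306137085, 0.11893241107463837), 0.9062601327896118) 0.24696816674995564
handle 136 [0.50265259 0.1592337  0.20633234] [0.53987057 0.1726129  0.22198911] [0.5197163  0.16399767 0.21787669]
marker 107 [0.45316498 0.23267223 0.15006175] [0.58564326 0.24358716 0.1687572 ] [0.4813732  0.23878716 0.16502502]
plate 1232 ((0.5460067987442017, -0.15880779922008514), (0.1301717758178711, 0.22645311057567596), 25.321748733520508) 0.05237145112230723
side rim (array([ 0.5484, -0.3126,  0.0295]), np.float64(0.0017), 149) (array([ 0.5483, -0.3126]), np.float64(0.0019), 149) 0.11366249991530053 [ 0.51695326 -0.34801846  0.10808872] [ 0.57831954 -0.28103141  0.11771973]
hopper ((0.5234495401382446, 0.03642003983259201), (0.11848759651184082, 0.12374886125326157), 1.066390037536621) 0.24691452167840777
handle 183 [0.50094819 0.15980581 0.20606779] [0.54137455 0.17458876 0.22178742] [0.52003756 0.17063618 0.21752645]
marker 154 [0.45336817 0.23531148 0.15009795] [0.58630553 0.27698678 0.17042427] [0.48209951 0.24263153 0.16533732]
plate 173 ((0.536477267742157, -0.08193236589431763), (0.15167175233364105, 0.35831478238105774), 14.2166109085083) 0.05406679014843585
hole [255 218   9  24 101] [256.9009901  228.63366337]
hole [264 220  23  23 407] [274.63390663 230.76412776]
[ 0.53   -0.0707  0.053 ]
[ 0.5255 -0.1144  0.053 ]
```

```bash
python3 -m handwheel '[[[0,0,0],[0,0,1],0],[[0,0,0],[0,0,1],0],[[0,0,-0.0345],[0.32,-0.75,0],0],[[0,0,-0.0345],[0.32,-0.75,0],0],[[0,0,-0.0345],[0.32,-0.75,0],0]]'
python3 -m handwheel '[[[0,0,-0.0345],[0.32,-0.75,0],0],[[0,0,-0.0345],[0.32,-0.75,0],0],[[0,0,-0.0345],[0.32,-0.75,0],0],[[0,0,-0.0345],[0.32,-0.75,0],0],[[0,0,-0.0345],[0.32,-0.75,0],0]]'
python3 -m handwheel '[[[0,0,-0.0345],[0.32,-0.75,0],0],[[0,0,-0.0345],[0.32,-0.75,0],0],[[0,0,-0.0345],[0.32,-0.75,0],0],[[0,0,-0.0345],[0.32,-0.75,0],0],[[0,0,-0.0345],[0.32,-0.75,0],0]]'
python3 -m handwheel '[[[0,0,-0.0345],[0.32,-0.75,0],0],[[0,0,-0.0345],[0.32,-0.75,0],0],[[0,0,-0.0345],[0.32,-0.75,0],0],[[0,0,-0.0345],[0.32,-0.75,0],0],[[0,0,-0.0345],[0.32,-0.75,0],0]]'
```

```text
time: 1.5
tool_pos: [0.2431, 0.401, 0.3311]
ee_rot: [3.14, 0.0, 2.616]
wrist_force: [0.5, 0.7, 0.8]
width: 0.0939
finger_force: 0.0
time: 2.0
tool_pos: [0.3229, 0.2129, 0.3308]
ee_rot: [3.14, 0.0, 2.344]
wrist_force: [0.5, -0.1, 0.2]
width: 0.0941
finger_force: 0.0
time: 2.5
tool_pos: [0.403, 0.0252, 0.3308]
ee_rot: [3.14, 0.0, 2.073]
wrist_force: [0.2, 0.2, 0.5]
width: 0.0941
finger_force: 0.0
time: 3.0
tool_pos: [0.4831, -0.1623, 0.3306]
ee_rot: [3.141, 0.0, 1.802]
wrist_force: [1.3, 1.5, 0.4]
width: 0.0941
finger_force: 0.0
```

```bash
python3 -m handwheel '[[[0,0,-0.034],[0.33,-0.76,0],0],[[0,0,-0.034],[0.33,-0.76,0],0],[[0,0,-0.034],[0.33,-0.76,-0.3],0],[[0,0,-0.034],[0.33,-0.76,-0.3],0],[[0,0,0],[0,0,0],0]]'
python3 - <<'E'
from fit import *
k,im,d=shot("wrist");X=cloud(k,d);save("pics/w1.png",im)
o=robot.get_obs();print(o["tool_pos"],o["ee_rot"],k[2][:3,3])
x,y,h=X[...,0],X[...,1],X[...,2];dark=im.max(-1)<60
m=(h>.108)&(h<.122)&(abs(x-.549)<.07)&(abs(y+.314)<.07)&dark
print(circ(X[m][:,:2]),circ(X[m][:,:2],.0295),np.median(h[m]),X[m].min(0),X[m].max(0))
for b in robot.boxes_of("pot_top_collar","wrist")[:5]: print(b)
E
```

```text
time: 3.5
tool_pos: [0.5486, -0.3165, 0.2938]
ee_rot: [-3.134, -0.004, 1.586]
wrist_force: [0.8, -0.1, -0.6]
width: 0.094
finger_force: 0.0
[ 0.54838685 -0.31432379  0.29620016] [-3.13593545 -0.00408361  1.58825067] [ 0.55033859 -0.24155084  0.44682785]
(array([ 0.5503, -0.315 ,  0.0291]), np.float64(0.0014), 939) (array([ 0.5503, -0.3151]), np.float64(0.0014), 939) 0.11242995527932459 [ 0.51959652 -0.34656595  0.108047  ] [ 0.58194516 -0.28361641  0.11486246]
{'bbox': [304.9, 193.3, 355.1, 244.7], 'p': 0.89}
{'bbox': [314.6, 86.6, 376.9, 144.9], 'p': 0.87}
{'bbox': [230.0, 145.4, 291.3, 208.0], 'p': 0.71}
{'bbox': [149.2, 114.4, 210.9, 175.5], 'p': 0.65}
{'bbox': [219.2, 216.8, 271.2, 268.6], 'p': 0.63}
```

View pics/w1.png

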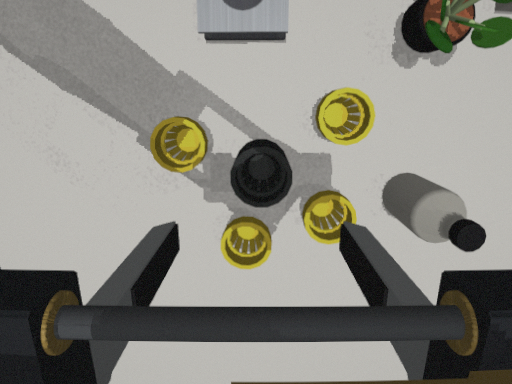

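The close look confirms it: the black stack is at pixel (261,173) with yellow pots around it, rim at z of about 0.113 m, centred at (0.550, -0.315). I'll descend and grip only the top collar, keeping the tips above z = 0.09 m.

```bash
python3 -m handwheel '[[[0,0,0],[0.04,-0.02,-0.8],0],[[0,0,0],[0,0,-0.8],0],[[0,0,0],[0,0,-0.8],0],[[0,0,0],[0,0,-0.8],0],[[0,0,0],[0,0,-0.2],0]]'
python3 -m handwheel '[[[0,0,0],[0,0,0],0],[[0,0,0],[0,0,0],0]]'
```

```text
time: 4.1
tool_pos: [0.5485, -0.3106, 0.1268]
ee_rot: [-3.136, -0.005, 1.593]
wrist_force: [-0.3, 0.9, -0.1]
width: 0.0941
finger_force: 0.0
time: 4.3
tool_pos: [0.552, -0.3138, 0.134]
ee_rot: [3.137, 0.003, 1.592]
wrist_force: [-0.0, -0.4, 1.2]
width: 0.094
finger_force: 0.0
```

```bash
python3 -m handwheel '[[[0,0,0],[0,0,0],0],[[0,0,0],[0,0,0],0],[[0,0,0],[0,0,0],0],[[0,0,0],[0,0,0],0],[[0,0,0],[0,0,0],0]]' | head -3; python3 -c "
from bench import robot;print(robot.get_obs()['tool_pos'])"
```

```text
time: 4.8
tool_pos: [0.5507, -0.3137, 0.1307]
ee_rot: [3.141, 0.0, 1.591]
[ 0.55071795 -0.31369105  0.13068284]
```

```bash
python3 -m handwheel '[[[0,0,0],[0,-0.02,-0.14],0],[[0,0,0],[0,0,-0.13],0],[[0,0,0],[0,0,0],0],[[0,0,0],[0,0,0],0],[[0,0,0],[0,0,0],0]]'
python3 -m handwheel '[[[0,0,0],[0,0,0],1],[[0,0,0],[0,0,0],1],[[0,0,0],[0,0,0],1],[[0,0,0],[0,0,0],1],[[0,0,0],[0,0,0],1]]'
```

```text
time: 5.3
tool_pos: [0.5507, -0.3146, 0.117]
ee_rot: [3.141, 0.0, 1.591]
wrist_force: [0.2, -0.0, 0.5]
width: 0.0937
finger_force: 0.0
time: 5.8
tool_pos: [0.5507, -0.3146, 0.1172]
ee_rot: [3.141, 0.0, 1.591]
wrist_force: [0.3, -0.2, -0.2]
width: 0.0637
finger_force: 30.0
```

Gripped at 64 mm, which matches the collar. I'll lift straight up, slowly.

```bash
python3 -m handwheel '[[[0,0,0],[0,0,0.2],1],[[0,0,0],[0,0,0.3],1],[[0,0,0],[0,0,0.4],1],[[0,0,0],[0,0,0.4],1],[[0,0,0],[0,0,0.5],1]]'
python3 -m handwheel '[[[0,0,0],[0,0,0.5],1],[[0,0,0],[0,0,0.4],1],[[0,0,0],[0,0,0.2],1],[[0,0,0],[0,0,0],1],[[0,0,0],[0,0,0],1]]'
python3 - <<'E'
from h import *
k,im,d=shot("side");X=cloud(k,d);save("pics/s2.png",cv2.resize(im[80:260,180:400],None,fx=2.5,fy=2.5))
x,y,h=X[...,0],X[...,1],X[...,2]
K,D,T=cam("wrist")
m=(abs(x-.55)<.04)&(abs(y+.315)<.045)&(h>.01)&(h<.25);print(np.histogram(h[m],bins=np.arange(0,.26,.02)))
E
```

```text
time: 6.3
tool_pos: [0.5506, -0.3145, 0.2087]
ee_rot: [3.141, 0.0, 1.591]
wrist_force: [0.8, 0.7, -0.4]
width: 0.0634
finger_force: 30.0
time: 6.8
tool_pos: [0.5506, -0.3145, 0.2616]
ee_rot: [-3.141, -0.0, 1.591]
wrist_force: [0.4, 0.0, -0.7]
width: 0.0641
finger_force: 30.0
(array([ 27,  34, 141, 227, 177,   0,   0,   0,   0,  10,  78, 132]), array([0.  , 0.02, 0.04, 0.06, 0.08, 0.1 , 0.12, 0.14, 0.16, 0.18, 0.2 ,
       0.22, 0.24]))
```

View pics/s2.png

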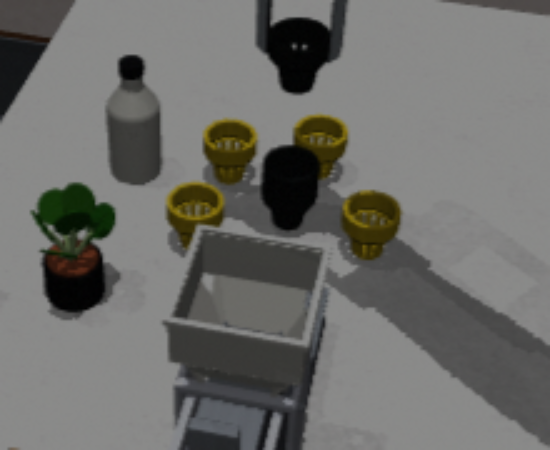

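The side picture shows a single pot in the fingers at (298,55) and the other two still stacked at (290,190). Next I'll move short of the holder and look at the hole with the wrist camera.

```bash
python3 -m handwheel '[[[0,0,0],[-0.1,0.5,0],1],[[0,0,0],[-0.2,0.7,0],1],[[0,0,0],[-0.2,0.7,0],1],[[0,0,0],[0,0.4,0],1],[[0,0,0],[0,0,0],1]]' |head -3
python3 -m handwheel '[[[0,0,0],[0,0,0],1],[[0,0,0],[0,0,0],1],[[0,0,0],[0,0,0],1],[[0,0,0],[0,0,0],1],[[0,0,0],[0,0,0],1]]'
python3 - <<'E'
from fit import *
k,im,d=shot("wrist");X=cloud(k,d);save("pics/w2.png",im);np.savez("w2.npz",X=X,im=im)
x,y,h=X[...,0],X[...,1],X[...,2]
m=(h>.046)&(h<.060)&(abs(x-.526)<.052)&(y<-.06)&(y>-.18)
print(m.sum(),np.median(h[m]),cv2.minAreaRect(X[m][:,:2].astype(np.float32)))
# hole: boundary of plate mask
M=m.astype(np.uint8)
cs,_=cv2.findContours(M,cv2.RETR_CCOMP,cv2.CHAIN_APPROX_NONE)
for c in cs:
    c=c[:,0];p=X[c[:,1],c[:,0],:2]
    s=p[np.hypot(p[:,0]-.5255,p[:,1]+.1147)<.036]
    if len(s)>30: print(circ(s),circ(s,.0275))
E
```

```text
time: 7.35
tool_pos: [0.5251, -0.197, 0.261]
ee_rot: [-3.14, -0.002, 1.594]
time: 7.85
tool_pos: [0.5257, -0.2002, 0.2618]
ee_rot: [-3.141, -0.0, 1.59]
wrist_force: [-0.0, -0.7, -0.4]
width: 0.0637
finger_force: 30.0
6705 0.051513063363583245 ((0.5270886421203613, -0.11430197954177856), (0.10001687705516815, 0.10021102428436279), 1.0309382677078247)
(array([ 0.527 , -0.1142,  0.0274]), np.float64(0.0003), 149) (array([ 0.527 , -0.1142]), np.float64(0.0003), 149)
```

View pics/w2.png

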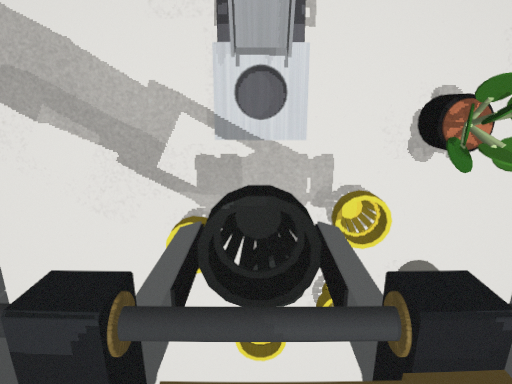

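The hole is at pixel (261,92), a clean 27.4 mm radius fit at (0.527, -0.114). The held pot is at (260,245). I'll check where the held pot's rim sits relative to the TCP.

```bash
python3 - <<'E'
from fit import *
z=np.load("w2.npz");X=z["X"];x,y,h=X[...,0],X[...,1],X[...,2]
m=(h>.245)&(h<.268)&(np.hypot(x-.5257,y+.2002)<.04)&(np.hypot(x-.5257,y+.2002)>.02)&(abs(x-.5257)<.0315)
p=X[m];print(len(p),np.median(p[:,2]),p.min(0),p.max(0),circ(p[:,:2]))
t=p[p[:,2]>.254];print(np.median(t,0),circ(t[:,:2]),circ(t[:,:2],.0293),np.linalg.lstsq(np.c_[t[:,:2]-[.5257,-.2002],np.ones(len(t))],t[:,2],rcond=None)[0])
E
```

```text
5488 0.25686601827405664 [ 0.49421382 -0.23241282  0.24500066] [ 0.55718479 -0.16880644  0.26796239] (array([ 0.5269, -0.1994,  0.0289]), np.float64(0.0016), 5488)
[ 0.52373504 -0.1985329   0.25727708] (array([ 0.5269, -0.2004,  0.0292]), np.float64(0.0016), 4010) (array([ 0.527 , -0.2004]), np.float64(0.0016), 4010) [-0.02671758  0.00534347  0.25729849]
```

```bash
python3 -m handwheel '[[[0,0,0],[0.03,0.4,0],1],[[0,0,0],[0,0.6,0],1],[[0,0,0],[0,0.5,-0.2],1],[[0,0,0],[0,0.22,-0.4],1],[[0,0,0],[0,0,-0.5],1]]' |head -3
python3 -m handwheel '[[[0,0,0],[0,0,-0.5],1],[[0,0,0],[0,0,-0.4],1],[[0,0,0],[0,0,0],1],[[0,0,0],[0,0,0],1],[[0,0,0],[0,0,0],1]]'
python3 -m handwheel '[[[0,0,0],[0,0,0],1],[[0,0,0],[0,0,0],1],[[0,0,0],[0,0,0],1],[[0,0,0],[0,0,0],1],[[0,0,0],[0,0,0],1]]'
```

```text
time: 8.4
tool_pos: [0.528, -0.1123, 0.2081]
ee_rot: [3.138, 0.001, 1.593]
time: 8.9
tool_pos: [0.5281, -0.114, 0.1638]
ee_rot: [3.139, 0.001, 1.591]
wrist_force: [0.3, -0.1, -0.4]
width: 0.0636
finger_force: 30.0
time: 9.4
tool_pos: [0.5272, -0.1136, 0.1621]
ee_rot: [3.141, 0.0, 1.591]
wrist_force: [-0.2, 1.0, 0.2]
width: 0.0635
finger_force: 30.0
```

```bash
python3 -m handwheel '[[[0,0,0],[0,-0.015,-0.3],1],[[0,0,0],[0,0,-0.3],1],[[0,0,0],[0,0,-0.3],1],[[0,0,0],[0,0,-0.2],1],[[0,0,0],[0,0,0],1]]'
python3 -m handwheel '[[[0,0,0],[0,0,-0.15],1],[[0,0,0],[0,0,-0.15],1],[[0,0,0],[0,0,-0.1],1],[[0,0,0],[0,0,-0.05],1],[[0,0,0],[0,0,0],1]]'
python3 -m handwheel '[[[0,0,0],[0,0,0],1],[[0,0,0],[0,0,0],1],[[0,0,0],[0,0,0],1]]'
```

```text
time: 9.9
tool_pos: [0.5255, -0.1138, 0.1039]
ee_rot: [-3.136, -0.002, 1.591]
wrist_force: [-0.1, 0.6, -0.2]
width: 0.0634
finger_force: 30.0
time: 10.4
tool_pos: [0.527, -0.1143, 0.0841]
ee_rot: [-3.141, -0.0, 1.591]
wrist_force: [-0.5, 0.3, -0.7]
width: 0.0642
finger_force: 30.0
time: 10.7
tool_pos: [0.5274, -0.1144, 0.0849]
ee_rot: [3.141, 0.0, 1.591]
wrist_force: [-0.1, 0.6, -0.9]
width: 0.0634
finger_force: 30.0
```

```bash
python3 -m handwheel '[[[0,0,0],[0,0,-0.05],1],[[0,0,0],[0,0,0],1],[[0,0,0],[0,0,0],1],[[0,0,0],[0,0,0],1]]'
python3 -m handwheel '[[[0,0,0],[0,0,0],0],[[0,0,0],[0,0,0],0],[[0,0,0],[0,0,0],0],[[0,0,0],[0,0,0],0],[[0,0,0],[0,0,0],0]]'
python3 -m handwheel '[[[0,0,0],[0,0,0.2],0],[[0,0,0],[0,0,0.4],0],[[0,0,0],[0,0,0.8],0],[[0,0,0],[0,0,1],0],[[0,0,0],[0,0,1],0]]'
python3 -m handwheel '[[[0,0,0],[0,-0.4,1],0],[[0,0,0],[0,-0.6,0],0],[[0,0,0],[0,-0.6,0],0],[[0,0,0],[0,0,0],0],[[0,0,0],[0,0,0],0]]'
```

```text
time: 11.1
tool_pos: [0.5275, -0.1145, 0.0823]
ee_rot: [3.141, 0.0, 1.591]
wrist_force: [1.3, -1.0, 0.2]
width: 0.0638
finger_force: 30.0
time: 11.6
tool_pos: [0.5271, -0.1143, 0.0819]
ee_rot: [-3.141, -0.0, 1.591]
wrist_force: [-0.6, -0.4, -0.1]
width: 0.0939
finger_force: 0.0
time: 12.1
tool_pos: [0.5267, -0.1142, 0.2541]
ee_rot: [-3.141, -0.0, 1.591]
wrist_force: [0.2, 0.0, 0.0]
width: 0.0941
finger_force: 0.0
time: 12.6
tool_pos: [0.527, -0.193, 0.2987]
ee_rot: [3.141, -0.001, 1.59]
wrist_force: [0.7, 0.5, -0.5]
width: 0.0944
finger_force: 0.0
```

```bash
python3 - <<'E'
from fit import *
k,im,d=shot("wrist");X=cloud(k,d);save("pics/w3.png",im)
x,y,h=X[...,0],X[...,1],X[...,2]
r=np.hypot(x-.527,y+.1142)
m=(h>.070)&(h<.09)&(r<.036)&(im.max(-1)<70)
p=X[m];print(len(p),np.median(p[:,2]),p.min(0),p.max(0),circ(p[:,:2]),np.linalg.lstsq(np.c_[p[:,:2]-[.527,-.1142],np.ones(len(p))],p[:,2],rcond=None)[0])
m=(h>.045)&(h<.058)&(r<.09);print(np.median(h[m]))
E
```

```text
780 0.07738530842403996 [ 0.4975829  -0.146106    0.07014086] [ 0.56002862 -0.08441923  0.07988197] (array([ 0.5287, -0.1153,  0.0288]), np.float64(0.0013), 780) [-0.00043211  0.0012794   0.07708848]
0.05162427581483714
```

View pics/w3.png

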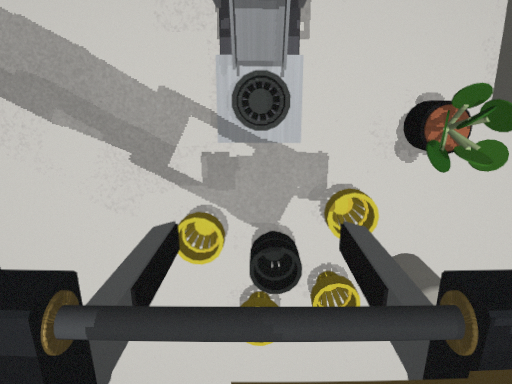

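The pot hangs level in the hole at pixel (261,100): its rim is 25.8 mm above the plate and about 2 mm off axis. The two remaining pots are at (275,262), undisturbed. Next is the gate: go over the hopper and turn 90 degrees.

```bash
python3 -m handwheel '[[[0,0,0],[0,0,0.7],0],[[0,0,0],[0,0,0.7],0],[[0,0,0.0833],[-0.01,0.6,0],0],[[0,0,0.0833],[-0.01,0.6,0],0],[[0,0,0.0833],[-0.01,0.6,0],0]]' |head -3
python3 -m handwheel '[[[0,0,0.0833],[-0.01,0.6,0],0],[[0,0,0.0833],[-0.01,0.6,0],0],[[0,0,0.0833],[-0.01,0.6,0],0],[[0,0,0.0833],[-0.01,0.6,0],0],[[0,0,0.0833],[-0.01,0.6,0],0]]' |head -3
python3 -m handwheel '[[[0,0,0.0833],[-0.01,0.6,0],0],[[0,0,0.0833],[-0.01,0.6,0],0],[[0,0,0.0833],[0,0.6,0],0],[[0,0,0.0833],[0,0.6,0],0],[[0,0,0],[0,0,0],0]]'
python3 -m handwheel '[[[0,0,0],[0,0,0],0],[[0,0,0],[0,0,0],0],[[0,0,0],[0,0,0],0],[[0,0,0],[0,0,0],0],[[0,0,0],[0,0,0],0]]'
python3 - <<'E'
from fit import *
k,im,d=shot("wrist");X=cloud(k,d);save("pics/w4.png",im);np.savez("w4.npz",X=X,im=im)
x,y,h=X[...,0],X[...,1],X[...,2]
m=(h>.208)&(h<.225)&(y>.12)&(y<.22)&(abs(x-.52)<.05)
if m.any(): print("handle",m.sum(),np.median(X[m],0),X[m].min(0),X[m].max(0),cv2.minAreaRect(X[m][:,:2].astype(np.float32)))
for s in (1,-1):
    m=(h>.155)&(h<.172)&(y>.22)&(y<.28)&((x-.52)*s>.034)&((x-.52)*s<.072)
    if m.any(): print("ptr",m.sum(),np.median(X[m],0),X[m].min(0),X[m].max(0))
E
```

```text
time: 13.15
tool_pos: [0.5255, -0.1007, 0.369]
ee_rot: [3.141, 0.0, 1.99]
time: 13.65
tool_pos: [0.5223, 0.0497, 0.3687]
ee_rot: [3.141, -0.0, 2.645]
time: 14.15
tool_pos: [0.5209, 0.1712, 0.3682]
ee_rot: [3.14, -0.001, -3.114]
wrist_force: [0.5, -1.0, -0.9]
width: 0.0941
finger_force: 0.0
time: 14.65
tool_pos: [0.5223, 0.1664, 0.3685]
ee_rot: [3.141, 0.0, -3.124]
wrist_force: [0.1, 0.8, 0.4]
width: 0.0939
finger_force: 0.0
handle 538 [0.52110055 0.16565622 0.2173342 ] [0.50255165 0.15978489 0.20801467] [0.54239791 0.1716773  0.21936468] ((0.5224741101264954, 0.16576986014842987), (0.03985162451863289, 0.01149495504796505), 0.7213667631149292)
ptr 162 [0.57213182 0.24032755 0.16432968] [0.55864063 0.23780372 0.15734353] [0.58846659 0.24418426 0.16680125]
ptr 191 [0.47018629 0.23915524 0.16421837] [0.45457779 0.23624136 0.15500326] [0.48415799 0.24294322 0.1667801 ]
```

View pics/w4.png

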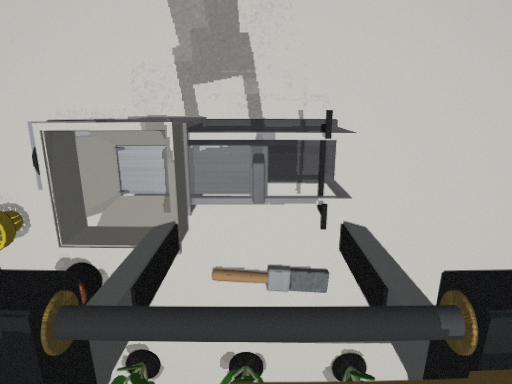

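The handle plate is at pixel (259,178) and the pointers are at (329,124) and (323,216). The travel needed is about 74.5 mm along filler +y. I'll descend with the fingers partly closed.

```bash
python3 -m handwheel '[[[0,0,0],[0,-0.01,-0.5],0.35],[[0,0,0],[0,0,-0.6],0.35],[[0,0,0],[0,0,-0.5],0.35],[[0,0,0],[0,0,-0.4],0.35],[[0,0,0],[0,0,0],0.35]]' |head -3
python3 -m handwheel '[[[0,0,0],[0,0,-0.4],0.35],[[0,0,0],[0,0,-0.4],0.35],[[0,0,0],[0,0,-0.3],0.35],[[0,0,0],[0,0,-0.2],0.35],[[0,0,0],[0,0,0],0.35]]'
python3 -m handwheel '[[[0,0,0],[0,0,0],0.35],[[0,0,0],[0,0,0],0.35],[[0,0,0],[0,0,0],0.35],[[0,0,0],[0,0,0],0.35]]'
```

```text
time: 15.2
tool_pos: [0.5207, 0.166, 0.2647]
ee_rot: [-3.14, -0.007, -3.123]
time: 15.7
tool_pos: [0.5217, 0.1664, 0.2023]
ee_rot: [-3.141, -0.002, -3.122]
wrist_force: [0.5, -0.3, 1.3]
width: 0.061
finger_force: 0.0
time: 16.1
tool_pos: [0.5225, 0.1667, 0.2042]
ee_rot: [3.141, 0.001, -3.122]
wrist_force: [0.1, -0.0, 0.2]
width: 0.0613
finger_force: 0.0
```

```bash
python3 -m handwheel '[[[0,0,0],[0,-0.02,-0.03],0.35],[[0,0,0],[0,0,0],1],[[0,0,0],[0,0,0],1],[[0,0,0],[0,0,0],1],[[0,0,0],[0,0,0],1]]' 
python3 -m handwheel '[[[0,0,0],[0,0,0],1],[[0,0,0],[0,0,0],1],[[0,0,0],[0,0,0],1]]'
```

```text
time: 16.6
tool_pos: [0.5222, 0.1656, 0.2019]
ee_rot: [3.141, 0.0, -3.122]
wrist_force: [0.1, -0.6, 0.2]
width: 0.0324
finger_force: 0.0
time: 16.9
tool_pos: [0.5222, 0.1657, 0.2019]
ee_rot: [3.141, 0.0, -3.122]
wrist_force: [-0.8, 0.0, -0.0]
width: 0.0122
finger_force: 30.0
```

```bash
python3 -m handwheel '[[[0,0,0],[-0.003,0.1,0],1],[[0,0,0],[-0.003,0.17,0],1],[[0,0,0],[-0.003,0.2,0],1],[[0,0,0],[-0.003,0.2,0],1],[[0,0,0],[-0.003,0.2,0],1]]' 
python3 -m handwheel '[[[0,0,0],[-0.003,0.2,0],1],[[0,0,0],[-0.003,0.2,0],1],[[0,0,0],[-0.003,0.14,0],1],[[0,0,0],[-0.002,0.08,0],1],[[0,0,0],[0,0,0],1]]'
python3 -m handwheel '[[[0,0,0],[0,0,0],1],[[0,0,0],[0,0,0],1],[[0,0,0],[0,0,0],1],[[0,0,0],[0,0,0],1],[[0,0,0],[0,0,0],1]]'
python3 - <<'E'
from h import *
k,im,d=shot("wrist");X=cloud(k,d);save("pics/w5.png",im)
S,ims,ds=shot("side");Y=cloud(S,ds);save("pics/s5.png",cv2.resize(ims[160:380,190:340],None,fx=2.7,fy=2.7))
for n,X in (("wrist",X),("side",Y)):
    x,y,h=X[...,0],X[...,1],X[...,2]
    m=(h>.205)&(h<.225)&(y>.2)&(y<.29)&(abs(x-.52)<.03)
    if m.any(): print(n,"handle",m.sum(),np.median(X[m],0),X[m].min(0),X[m].max(0))
    for s in (1,-1):
        m=(h>.158)&(h<.172)&(y>.22)&(y<.28)&((x-.52)*s>.034)&((x-.52)*s<.072)
        if m.any(): print(n,"ptr",m.sum(),np.median(X[m],0),X[m].min(0),X[m].max(0))
E
```

```text
time: 17.4
tool_pos: [0.5215, 0.2075, 0.2019]
ee_rot: [-3.137, -0.0, -3.124]
wrist_force: [0.1, -8.3, 0.9]
width: 0.0116
finger_force: 30.0
time: 17.9
tool_pos: [0.521, 0.2376, 0.2019]
ee_rot: [-3.136, -0.001, -3.124]
wrist_force: [-0.8, -11.4, 1.5]
width: 0.0119
finger_force: 30.0
time: 18.4
tool_pos: [0.521, 0.237, 0.2019]
ee_rot: [-3.136, -0.001, -3.125]
wrist_force: [-0.3, -11.0, 0.9]
width: 0.0122
finger_force: 30.0
wrist handle 3181 [0.51358774 0.23696495 0.2171304 ] [0.50102773 0.21903675 0.20500104] [0.54116831 0.25516661 0.22498764]
wrist ptr 9 [0.57670293 0.24117175 0.16413848] [0.57613218 0.23852704 0.16326871] [0.57726822 0.2437981  0.16503534]
wrist ptr 560 [0.46847225 0.23944119 0.16449967] [0.45442437 0.23645166 0.16258619] [0.48434142 0.24246786 0.16638686]
side handle 14 [0.50047704 0.23668087 0.21463047] [0.49985398 0.23177967 0.20513348] [0.50253006 0.24279369 0.2206018 ]
side ptr 69 [0.46951407 0.24174078 0.16624872] [0.45353819 0.23588813 0.15825592] [0.4827983  0.24484855 0.16913655]
```

View pics/w5.png

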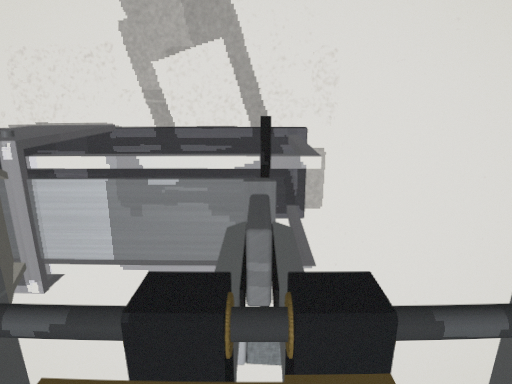

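View pics/s5.png

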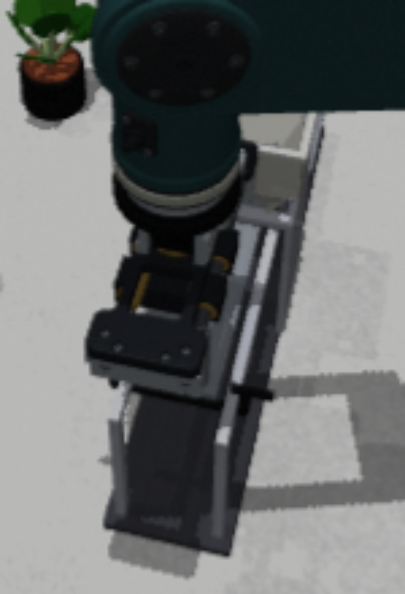

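The wrist view shows the pointer at (266,147) and the gripped plate at (259,240). The handle is at y of about 0.237 and the mark is at 0.2403, so I'll pull about 3 mm further and hold.

```bash
python3 -m handwheel '[[[0,0,0],[-0.001,0.035,0],1],[[0,0,0],[0,0.035,0],1],[[0,0,0],[0,0,0],1],[[0,0,0],[0,0,0],1],[[0,0,0],[0,0,0],1]]' 
python3 -m handwheel '[[[0,0,0],[0,0,0],1],[[0,0,0],[0,0,0],1],[[0,0,0],[0,0,0],1],[[0,0,0],[0,0,0],1],[[0,0,0],[0,0,0],1]]'
python3 -m handwheel '[[[0,0,0],[0,0,0],1],[[0,0,0],[0,0,0],1],[[0,0,0],[0,0,0],1],[[0,0,0],[0,0,0],1],[[0,0,0],[0,0,0],1]]'
python3 - <<'E'
from fit import *
k,im,d=shot("wrist");X=cloud(k,d)
x,y,h=X[...,0],X[...,1],X[...,2]
m=(h>.214)&(h<.222)&(y>.2)&(y<.29)&(abs(x-.507)<.004);b=im.max(-1);print("plate",np.percentile(y[m],[2,50,98]))
m=(h>.158)&(h<.172)&(y>.22)&(y<.28)&(x<.486)&(x>.448);print("ptr",np.percentile(y[m],[2,50,98]))
k,im,d=shot("top");X=cloud(k,d);x,y,h=X[...,0],X[...,1],X[...,2]
for nm,c,z in (("pot",(.527,-.1142),(.07,.09)),("stack",(.5503,-.315),(.075,.1))):
    m=(h>z[0])&(h<z[1])&(np.hypot(x-c[0],y-c[1])<.04)&(im.max(-1)<70)
    if m.sum()>9: print(nm,m.sum(),circ(X[m][:,:2],.0293),np.median(h[m]))
E
```

```text
time: 19.0
tool_pos: [0.521, 0.2404, 0.2019]
ee_rot: [-3.135, -0.001, -3.125]
wrist_force: [-0.7, -11.7, 1.1]
width: 0.0117
finger_force: 30.0
time: 19.5
tool_pos: [0.521, 0.2404, 0.2019]
ee_rot: [-3.135, -0.001, -3.125]
wrist_force: [-0.5, -11.6, 0.7]
width: 0.0116
finger_force: 30.0
time: 20.0
tool_pos: [0.521, 0.2404, 0.2019]
ee_rot: [-3.135, -0.001, -3.125]
wrist_force: [-0.6, -10.3, 1.9]
width: 0.0117
finger_force: 30.0
plate [0.2340352  0.23994849 0.24576673]
ptr [0.23651718 0.23947429 0.24249522]
pot 176 (array([ 0.5266, -0.1161]), np.float64(0.0014), 176) 0.07799034450709147
stack 243 (array([ 0.5487, -0.3141]), np.float64(0.0016), 243) 0.08683008807869208
```

The plate is within 1 mm of the pointers, steady and still held, the pot is seated and the stack is in place. Handing in.

```bash
python3 -c "
from bench import robot;print(robot.close_job())"
```

```text
the job is handed in; nothing more can be done
None
```

I handed the job in (no verdict came back): the top pot hangs level in the holder, about 2 mm off the hole's centre. The gate is held about 1 mm from the pointers, the other two pots are still stacked, and nothing touched the seedling, bottle or brush as far as I saw, though I did not re-measure those three.

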